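Fetch the blue glaze vial to the clay board

TASK

Take the blue-capped glaze vial out of the wooden three-hole rack and put it upright into the empty one-hole terracotta holder on the dark board, lowering it to the bottom of the hole before letting go. Leave the red and yellow vials standing in the rack.

Things in the scene. Friction and masses are not known exactly. Their poses are not given: they have to be found in the camera images.
- blue_vial_mid (a point): To fetch: white closed vial with blue cap and blue band, 30 mm across all the way up, 100 mm tall, 50 to 100 g. Point: on its axis half-way up, 50 mm from either end; z up along it. It stands loosely in any one of the three holes of the fixed wooden rack, its lower 26 mm inside, its underside 8 mm above the table.
- red_vial_mid (a point): To leave: white closed vial with red cap and red band, 30 mm across all the way up, 100 mm tall, 50 to 100 g. Point: on its axis half-way up, 50 mm from either end; z up along it. It stands in another hole of the rack. The rack is 275 x 85 mm and 34 mm high; its round holes are 44 mm wide, 26 mm deep, in one row, 90 mm between centres.
- yellow_vial_mid (a point): To leave: white closed vial with yellow cap and yellow band, 30 mm across all the way up, 100 mm tall, 50 to 100 g. Point: on its axis half-way up, 50 mm from either end; z up along it. It stands in another hole of the rack.
- holder_hole0 (a point): Centre of the hole's mouth, in the top of a fixed terracotta block 90 x 90 mm, 34 mm high, on a dark board 6 mm thick (mouth 40 mm above the table). z up, x and y along the block's sides. Round hole 44 mm wide, 26 mm deep, flat floor, 2 mm chamfer: a vial standing in it has its middle 24 mm above this point.
Mind the look-alikes: they are no part of the job. What is shaped like the part that bears yellow_vial_mid but green, purple or turquoise is not meant.

How it is judged:
By the outcome, as a careful person would: the job done as asked, in the order asked, and still so for the second after the job is handed in, with the robot touching nothing.
It also fails if it takes over 45 s, if anything falls off the work surface, if the arm or the gripper's body presses on something with over 40 N, if the wrist force passes 120 N, or if a joint passes its speed limit or range.

ROBOT

A 7-joint arm with a two-finger parallel gripper is mounted at the origin on the work surface. World frame = base frame: x ahead of the robot, y to its left, z up, the work surface at z = 0. Lengths are in m, angles in rad, forces in N, time in s.
With the tool pointing down it reaches from about 0.425 to 1.025 m from the base axis. Payload 3.6 kg.
Tool frame: the origin (TCP) lies at the centre of the arm's flange, where the gripper is bolted on; the fingertips stand 173 mm ahead of it and the grasp point (between the pads) lies 155 mm ahead of it; y points along the fingers, z is the direction in which the jaws open and shut, and the axes are right-handed (so a half turn about y gives the same grasp; the last joint's range is limited). The gripper opens to 85 mm and grips with 20 to 120 N. Pads are 22 mm wide; open, the fingers measure 114 mm over their backs; the gripper's body (76 mm by 85 mm) begins 54 mm behind the grasp point. The pads swing forward as they close: fully open they stand 13 mm farther back than shut.
Start: joints at [-1.228, 0.591, 0.048, 1.609, -0.033, 0.943, -0.034], TCP at [0.306, 0.657, 0.405] pointing down, gripper open.
Joint ranges: [-2.69, 2.69], [-0.47, 2.24], [-1.27, 1.36], [0.19, 2.51], [-1.53, 4.68], [0.08, 2.07], [-3.09, 3.09]. Speed limits (rad/s): [2.57, 2.57, 3.14, 3.14, 3.14, 3.14, 3.14].

INTERFACE

Orientations are given as a unit quaternion [x, y, z, w].
In Python, from bench import robot, camera, camera_info, order gives the robot as it stands. The module is installed in compiled form; this text tells all that it offers.
- The arm moves only by the tool carry_out, never from a script. Its argument "steps" is a list of rows, each a list of 3 entries, a list of its own where there are three numbers: the turn, a rotation vector about the tool's x, y, z in rad, then the shift along the tool's x, y, z in m, then the opening, from -1 (shut) to 1 (fully open). A call has 1 to 20 rows; each row shifts and turns the pose as measured when the row begins, along the tool's axes as they then stand; what a row does not reach is not made up. A row lasts 1/12 s, in which the tool goes at most 41.7 mm and 7.16 degrees, less where a joint would pass 70% of its speed; a pose out of reach is approached as far as the arm can. A call is refused whole if a number of a shift passes 0.0417 or a number of a turn 0.125, either way. A call with a gripper value outside its range is refused whole. The fingers move at their own pace and stop on an object; the grip force is fixed at half the most. Time passes only in rows, so rows that do not move let the fingers close. It gives the time, the measured TCP pose, the force and the opening at its end, in the units of the state.
- robot.read_state(): the state, without advancing time (a new reading comes with each control period).
- camera(name): name is "scene" or "side" or "wrist"; returns the picture (400x640x3 uint8, red, green, blue); there is no depth.
- camera_info(name): a dict with "mtx" (3x3 intrinsics, pixels), "rvec" (rotation vector, rad) and "tvec" (3), from world to camera coordinates, as OpenCV has them. Camera axes: x right, y down, z forward; pixel columns grow to the right and rows downward; lengths in m; the calibration is good to about 2 mm. A picture is of the moment at which its call begins: read the wrist's pose just before it. camera_info takes no time and is no camera call; for the wrist camera it gives the pose at the moment of the call.
- order.finish_job(): hands the job in, once; it reports no verdict.
The state is a dict: "time": time; "joints": joint angles; "qvel": joint speeds; "joint_torque": joint torques, N m; "position": TCP position; "eef_rot": TCP orientation; "contact_force": force on the tool from outside, world axes, zero at the start; "ft_torque": the same for the moment, N m; "finger_gap": finger opening in m.
Only numpy, scipy, OpenCV 4.12 (cv2) and the standard library are available. Lean on these libraries where they do the work, as an engineer would, in place of code of your own. Each camera call takes 0.05 s, during which the arm holds its last target. There are 200 camera calls.

## Working session

There is one attempt and no reset: what is moved stays moved. The work goes in short steps, Python scripts to look and compute and a tool call to move; the robot and the scene stay as the last step left them, time stands still between calls to the robot, and variables do not carry over. Pictures are saved under pics/ and viewed, about 8 in all and at most 12, crops included, and the job is handed in when it is done.

Besides the shell and the picture viewer there is one more tool, called after "Call:" by a JSON object that holds its "method" and its "body", one argument or row to a line. carry_out: Moves the arm, as the interface text tells. Its arguments: {"type":"object","properties":{"steps":{"type":"array","items":{"type":"array"}}},"required":["steps"]}

```bash
mkdir -p pics; python3 - <<'E'
from bench import robot,camera,camera_info
import cv2,numpy as np
s=robot.read_state();print({k:np.round(s[k],3).tolist() for k in s})
for n in ("scene","side","wrist"):
    i=camera_info(n);print(n,np.round(i["mtx"],1).tolist(),np.round(i["rvec"],4),np.round(i["tvec"],4))
    im=camera(n);cv2.imwrite(f"pics/{n}0.png",im[:,:,::-1])
E
```

```text
{'time': 0.0, 'joints': [-1.229, 0.592, 0.048, 1.61, -0.033, 0.943, -0.034], 'qvel': [0.001, -0.001, 0.001, -0.001, -0.001, 0.001, 0.001], 'joint_torque': [0.0, -54.869, 1.547, -19.812, 0.009, 0.009, 0.0], 'position': [0.306, 0.657, 0.404], 'eef_rot': [0.691, -0.153, 0.153, -0.69], 'contact_force': [0.06, -0.568, 0.244], 'ft_torque': [0.038, 0.001, -0.048], 'finger_gap': 0.085}
scene [[416.3, 0.0, 319.0], [0.0, 416.3, 196.4], [0.0, 0.0, 1.0]] [ 2.1437  0.6738 -0.3279] [-0.468  -0.0904  1.0428]
side [[428.8, 0.0, 319.8], [0.0, 428.8, 208.1], [0.0, 0.0, 1.0]] [ 0.3732 -2.8475  1.0096] [0.4931 0.1255 0.8406]
wrist [[287.2, 0.0, 316.7], [0.0, 287.2, 200.7], [0.0, 0.0, 1.0]] [-2.4487 -1.5607 -0.2091] [-0.7229 -0.0341  0.3791]
```

View pics/scene0.png

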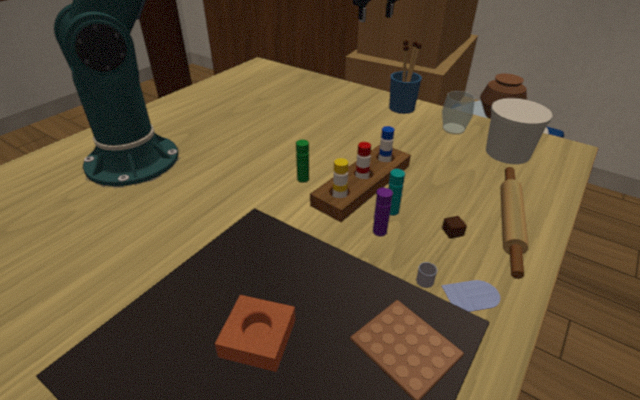

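View pics/side0.png

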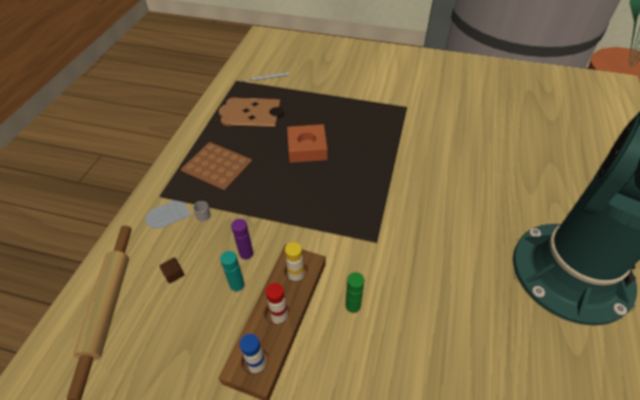

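The scene view shows the blue vial at the far rack end, cap at (388,131), with red at (364,147), yellow at (341,163) and the terracotta hole at (257,324). In the side view the blue cap is at (250,344) and the hole at (307,138).

```bash
cat > h.py <<'E'
import cv2,numpy as np
from bench import robot,camera,camera_info
from scipy.spatial.transform import Rotation as R
def cam(n):
    i=camera_info(n);r=cv2.Rodrigues(np.array(i["rvec"],float))[0];return np.array(i["mtx"]),r,np.array(i["tvec"],float).ravel()
def plane(c,uv,z):
    K,r,t=c;d=r.T@np.linalg.solve(K,[uv[0],uv[1],1]);o=-r.T@t;return o+d*(z-o[2])/d[2]
def tri(c1,u1,c2,u2):
    P=[c[0]@np.c_[c[1],c[2]] for c in(c1,c2)]
    X=cv2.triangulatePoints(P[0],P[1],np.array(u1,float).reshape(2,1),np.array(u2,float).reshape(2,1)).ravel();return X[:3]/X[3]
def proj(c,p):
    q=c[0]@(c[1]@np.asarray(p)+c[2]);return q[:2]/q[2]
def hue(im,lo,hi,box,smin=130,vmin=40):
    h=cv2.cvtColor(im,cv2.COLOR_RGB2HSV);a,b,c,d=box
    m=((h[...,0]>=lo)&(h[...,0]<=hi)&(h[...,1]>smin)&(h[...,2]>vmin)).astype(np.uint8)
    k=np.zeros_like(m);k[b:d,a:c]=m[b:d,a:c];return k
def biggest(m):
    n,l,s,ce=cv2.connectedComponentsWithStats(m);i=1+np.argmax(s[1:,4]);return ce[i],s[i],(l==i)
E
python3 - <<'E'
from h import *
A=cam("scene");B=cam("side")
a=cv2.imread("pics/scene0.png")[:,:,::-1].copy();b=cv2.imread("pics/side0.png")[:,:,::-1].copy()
for nm,lo,hi,ba,bb in(("blue",100,125,(375,120,400,145),(235,325,270,360)),("yel",20,34,(328,152,354,176),(280,238,308,262)),("red",0,8,(352,138,374,156),(262,280,290,300)),
  ("purple",128,160,(365,180,400,245),(225,210,260,265)),("turq",80,98,(380,160,410,220),(215,245,250,295)),("green",45,79,(290,130,315,190),(340,265,370,320))):
    u,su,_=biggest(hue(a,lo,hi,ba,150));v,sv,_=biggest(hue(b,lo,hi,bb,150))
    X=tri(A,u,B,v);print(nm,u.round(1),su,v.round(1),sv,X.round(4),(proj(A,X)-u).round(1))
# hole, block top
for nm,c,im,box in(("scene",A,a,(205,285,305,375)),("side",B,b,(280,115,335,168))):
    h=cv2.cvtColor(im,cv2.COLOR_RGB2HSV);x0,y0,x1,y1=box
    cv2.imwrite(f"pics/hole_{nm}.png",cv2.resize(im[y0:y1,x0:x1,::-1],None,fx=4,fy=4,interpolation=cv2.INTER_CUBIC))
p=[cv2.imread(f"pics/hole_{n}.png") for n in("scene","side")]
p[1]=cv2.resize(p[1],None,fx=1.6,fy=1.6);H=max(q.shape[0] for q in p)
cv2.imwrite("pics/hole.png",np.hstack([cv2.copyMakeBorder(q,0,H-q.shape[0],0,0,0) for q in p]))
print([q.shape for q in p])
E
```

```text
blue [387.4 132.5] [382 127  12  12 114] [249.5 344.4] [241 335  18  20 295] [0.5313 0.3315 0.0976] [0. 0.]
yel [340.5 165.3] [334 158  15  16 203] [292.8 250.8] [284 242  19  19 283] [0.5179 0.1522 0.0986] [0.2 0. ]
red [364.  148.1] [358 142  13  14 129] [274.4 291.3] [265 282  19  18 279] [0.5234 0.2371 0.0996] [0. 0.]
purple [381.9 209.9] [374 188  18  47 501] [242.1 238.2] [233 221  19  37 406] [0.6329 0.1229 0.0551] [0.2 0. ]
turq [395.7 188.4] [390 169  14  46 437] [232.  270.1] [221 252  22  38 500] [0.624  0.1965 0.0586] [-0.4  0. ]
green [302.2 159.8] [296 140  12  42 392] [354.2 291.7] [347 274  16  38 479] [0.3987 0.1796 0.0539] [0.1 0. ]
[(360, 400, 3), (339, 352, 3)]
```

View pics/hole.png

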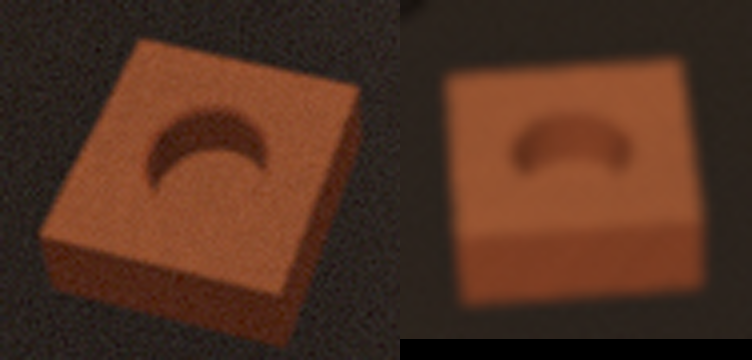

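The enlarged crop shows the block's top face and the hole in its middle, so I'll get the centre from the top corners.

```bash
python3 - <<'E'
from h import *
A=cam("scene");B=cam("side")
sa=np.array([(138,38),(360,87),(282,296),(40,236)])/4+[205,285]
sb=(np.array([(445,74),(684,59),(704,216),(458,236)])-[400,0])/6.4+[280,115]
for c,s in((A,sa),(B,sb)):
    q=np.array([plane(c,u,.04) for u in s]);print(q.round(4).tolist(),q.mean(0).round(4),np.linalg.norm(np.roll(q,-1,0)-q,axis=1).round(4))
for u in((148,168),(268,165),(210,107)): print("rimA",plane(A,np.array(u)/4+[205,285],.04).round(4))
for u in((511,160),(633,158),(571,112)): print("rimB",plane(B,(np.array(u)-[400,0])/6.4+[280,115],.04).round(4))
s=robot.read_state();r=R.from_quat(s["eef_rot"]);print("tool axes cols\n",r.as_matrix().round(3))
K,rr,t=cam("wrist");print("cam pos",(-rr.T@t).round(3),"cam in tool",r.inv().apply(-rr.T@t-s["position"]).round(3), "camz",(r.inv().apply(rr.T[:,2])).round(3))
E
```

```text
[[0.5398, -0.1772, 0.04], [0.6263, -0.1456, 0.04], [0.6575, -0.2305, 0.04], [0.5725, -0.2617, 0.04]] [ 0.599  -0.2038  0.04  ] [0.092  0.0905 0.0905 0.0906]
[[0.6569, -0.2305, 0.04], [0.5696, -0.2622, 0.04], [0.5399, -0.1784, 0.04], [0.6244, -0.1455, 0.04]] [ 0.5977 -0.2042  0.04  ] [0.0929 0.089  0.0907 0.091 ]
rimA [ 0.5845 -0.2191  0.04  ]
rimA [ 0.6198 -0.1929  0.04  ]
rimA [ 0.5851 -0.1857  0.04  ]
rimB [ 0.6177 -0.1898  0.04  ]
rimB [ 0.5736 -0.2023  0.04  ]
rimB [ 0.6035 -0.2215  0.04  ]
tool axes cols
 [[ 0.907 -0.001  0.422]
 [-0.422 -0.002  0.907]
 [ 0.    -1.    -0.002]]
cam pos [0.244 0.685 0.372] cam in tool [-0.068  0.032 -0.   ] camz [ 0.268  0.963 -0.001]
```

View pics/wrist0.png

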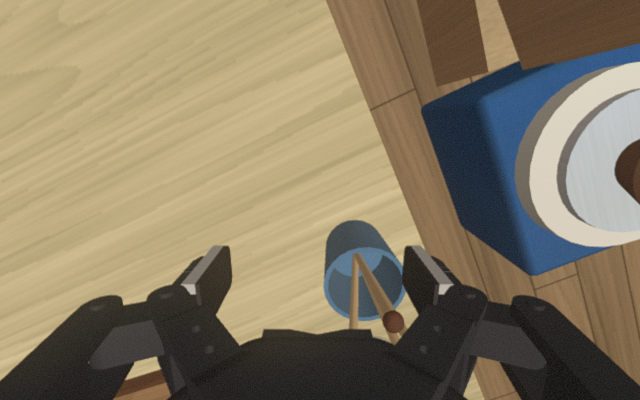

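Target vial is at about (0.531, 0.332) and the hole at about (0.5985, -0.204). The wrist view only shows the brush cup between the fingers at (360,270), so I'll translate first, then turn so the jaws open across the rack row.

Call:
{"method": "carry_out", "body": {
  "steps": [
    [[0, 0, 0], [0.0284, 0, -0.0167], 1],
    [[0, 0, 0], [0.0284, 0, -0.0167], 1],
    [[0, 0, 0], [0.0284, 0, -0.0167], 1],
    [[0, 0, 0], [0.0284, 0, -0.0167], 1],
    [[0, 0, 0], [0.0284, 0, -0.0167], 1],
    [[0, 0, 0], [0.0284, 0, -0.0167], 1],
    [[0, 0, 0], [0.0284, 0, -0.0167], 1],
    [[0, 0, 0], [0.0284, 0, -0.0167], 1],
    [[0, 0, 0], [0.0284, 0, -0.0167], 1],
    [[0, 0, 0], [0.0284, 0, -0.0167], 1],
    [[0, 0, 0], [0.0284, 0, -0.0167], 1],
    [[0, 0, 0], [0.0284, 0, -0.0167], 1],
    [[0, 0.12, 0], [0, 0, 0], 1],
    [[0, 0.12, 0], [0, 0, 0], 1],
    [[0, 0.12, 0], [0, 0, 0], 1],
    [[0, 0.12, 0], [0, 0, 0], 1],
    [[0, 0.12, 0], [0, 0, 0], 1],
    [[0, 0.12, 0], [0, 0, 0], 1],
    [[0, 0.12, 0], [0, 0, 0], 1],
    [[0, 0.12, 0], [0, 0, 0], 1]
  ]
}}

```text
time: 1.82
position: [0.5398, 0.3123, 0.395]
eef_rot: [0.542, -0.46, 0.458, -0.533]
contact_force: [-0.3, -0.4, 0.2]
finger_gap: 0.0854
```

```bash
cat > go.py <<'E'
import sys
from h import *
# go.py x y z yaw(deg of tool z): shift & turn needed, tool axes
x,y,z,w=map(float,sys.argv[1:5]);s=robot.read_state();r=R.from_quat(s["eef_rot"])
w=np.radians(w);Z=np.array([np.cos(w),np.sin(w),0]);Y=np.array([0,0,-1.]);G=R.from_matrix(np.c_[np.cross(Y,Z),Y,Z])
print("t",round(s["time"],2),"pos",np.round(s["position"],4),"gap",round(s["finger_gap"],4),"F",np.round(s["contact_force"],1),"j",np.round(s["joints"],2))
print("turn",(r.inv()*G).as_rotvec().round(4),"shift",r.inv().apply(np.array([x,y,z])-s["position"]).round(4))
print("shift after turn",G.inv().apply(np.array([x,y,z])-s["position"]).round(4))
E
python3 go.py .531 .332 .4 -4
```

```text
t 1.82 pos [0.5398 0.3123 0.395 ] gap 0.0854 F [-0.3 -0.4  0.2] j [-0.83  0.49  0.33  1.86 -0.21  0.83 -0.24]
turn [0.0113 0.2265 0.0072] shift [-0.0208 -0.0051 -0.0057]
shift after turn [-0.019  -0.005  -0.0102]
```

Call:
{"method": "carry_out", "body": {
  "steps": [
    [[0.006, 0.113, 0.004], [0, 0, 0], 1],
    [[0.006, 0.113, 0.004], [0, 0, 0], 1],
    [[0, 0, 0], [-0.019, 0.02, -0.01], 1],
    [[0, 0, 0], [0, 0, 0], 1]
  ]
}}

```text
time: 2.15
position: [0.5309, 0.3323, 0.3741]
eef_rot: [0.477, -0.521, 0.521, -0.478]
contact_force: [-0.9, 1.4, -0.5]
finger_gap: 0.0854
```

```bash
python3 go.py .531 .332 .3 -4; python3 - <<'E'
from h import *
c=cam("wrist");im=camera("wrist");cv2.imwrite("pics/w1.png",im[:,:,::-1])
u,s,_=biggest(hue(im,100,125,(0,0,640,400),150));print(u,s,plane(c,u,.108).round(4),proj(c,[.531,.332,.108]))
E
```

```text
t 2.15 pos [0.5309 0.3323 0.3741] gap 0.0854 F [-0.9  1.4 -0.5] j [-0.9   0.53  0.39  1.88 -0.27  0.78 -0.46]
turn [-0.0009 -0.0172 -0.0006] shift [0.0003 0.0741 0.0001]
shift after turn [0.0003 0.0741 0.0001]
[316.9443299 204.5814433] [301 188  32  32 485] [0.5305 0.3312 0.108 ] [317.47536235 203.67882325]
```

View pics/w1.png

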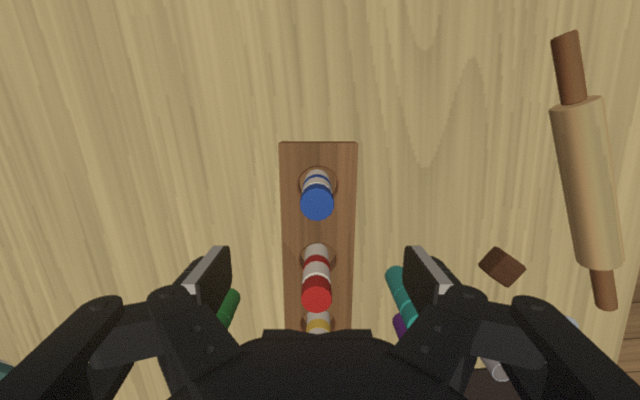

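The wrist view has the blue cap centred at (317,204) with nothing near the fingers, and agrees with the estimate to within 1 mm. Descending.

Call:
{"method": "carry_out", "body": {
  "steps": [
    [[0, 0, 0], [0, 0.03, 0], 1],
    [[0, 0, 0], [0, 0.03, 0], 1],
    [[0, 0, 0], [0, 0.03, 0], 1],
    [[0, 0, 0], [0, 0.03, 0], 1],
    [[0, 0, 0], [0, 0.015, 0], 1],
    [[0, 0, 0], [0, 0, 0], 1]
  ]
}}

```text
time: 2.7
position: [0.5371, 0.3301, 0.2396]
eef_rot: [0.474, -0.519, 0.523, -0.482]
contact_force: [-0.5, 0.1, -0.1]
finger_gap: 0.0857
```

```bash
python3 go.py .5307 .3315 .235 -4
```

```text
t 2.7 pos [0.5371 0.3301 0.2396] gap 0.0857 F [-0.5  0.1 -0.1] j [-0.82  0.71  0.29  1.94 -0.36  0.53 -0.37]
turn [-0.0123 -0.016  -0.0051] shift [-0.0008  0.0045 -0.0065]
shift after turn [-0.0009  0.0046 -0.0065]
```

Call:
{"method": "carry_out", "body": {
  "steps": [
    [[-0.012, -0.016, -0.005], [-0.001, 0.0045, -0.0065], 1],
    [[0, 0, 0], [0, 0, 0], 1]
  ]
}}

```text
time: 2.87
position: [0.5307, 0.331, 0.2346]
eef_rot: [-0.483, 0.517, -0.517, 0.482]
contact_force: [-1.4, 0.9, 0.8]
finger_gap: 0.0854
```

```bash
python3 go.py .5307 .3315 .235 -4
```

```text
t 2.87 pos [0.5307 0.331  0.2346] gap 0.0854 F [-1.4  0.9  0.8] j [-0.82  0.71  0.28  1.95 -0.36  0.53 -0.36]
turn [0.002  0.0009 0.0015] shift [-0.0005 -0.0004 -0.    ]
shift after turn [-0.0005 -0.0004 -0.    ]
```

Call:
{"method": "carry_out", "body": {
  "steps": [
    [[0, 0, 0], [0, 0, 0], -1],
    [[0, 0, 0], [0, 0, 0], -1],
    [[0, 0, 0], [0, 0, 0], -1],
    [[0, 0, 0], [0, 0, 0], -1],
    [[0, 0, 0], [0, 0, 0], -1],
    [[0, 0, 0], [0, 0, 0], -1],
    [[0, 0, 0], [0, 0, 0], -1],
    [[0, 0, 0], [0, 0, 0], -1],
    [[0, 0, 0], [0, 0, 0], -1],
    [[0, 0, 0], [0, 0, 0], -1]
  ]
}}

```text
time: 3.7
position: [0.5324, 0.3322, 0.2409]
eef_rot: [0.48, -0.516, 0.517, -0.486]
contact_force: [-0.4, -0.6, -1.5]
finger_gap: 0.0288
```

```bash
python3 go.py .531 .332 .4 -4
```

```text
t 3.7 pos [0.5324 0.3322 0.2409] gap 0.0288 F [-0.4 -0.6 -1.5] j [-0.82  0.7   0.28  1.95 -0.36  0.53 -0.36]
turn [-0.0061  0.0021 -0.005 ] shift [-0.0005 -0.1591 -0.0004]
shift after turn [ 0.0003 -0.1591 -0.0014]
```

Gripped (gap 28.8 mm). Lifting straight up.

Call:
{"method": "carry_out", "body": {
  "steps": [
    [[0, 0, 0], [0, -0.015, 0], -1],
    [[0, 0, 0], [0, -0.02, 0], -1],
    [[0, 0, 0], [0, -0.025, 0], -1],
    [[0, 0, 0], [0, -0.03, 0], -1],
    [[0, 0, 0], [0, -0.03, 0], -1],
    [[0, 0, 0], [0, -0.03, 0], -1],
    [[0, 0, 0], [0, -0.02, 0], -1],
    [[0, 0, 0], [0, 0, 0], -1]
  ]
}}

```text
time: 4.37
position: [0.5306, 0.3308, 0.4141]
eef_rot: [-0.484, 0.517, -0.517, 0.482]
contact_force: [0.6, -0.1, -0.1]
finger_gap: 0.0288
```

```bash
python3 go.py .598 -.204 .4 -4; python3 - <<'E'
from h import *
A=cam("scene");B=cam("side");a=camera("scene");b=camera("side")
cv2.imwrite("pics/s2.png",np.hstack([a[20:240,250:550],b[160:380,150:450]])[:,:,::-1])
E
```

```text
t 4.37 pos [0.5306 0.3308 0.4141] gap 0.0288 F [ 0.6 -0.1 -0.1] j [-0.92  0.48  0.41  1.85 -0.24  0.87 -0.46]
turn [0.0021 0.0013 0.0019] shift [0.5289 0.0149 0.1039]
shift after turn [0.5287 0.0141 0.1045]
```

View pics/s2.png

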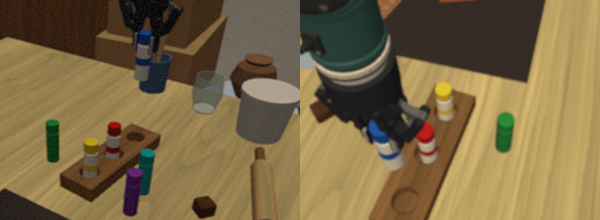

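The vial is lifted clear at (145,55) in the left crop. Red and yellow still stand in the rack. Moving to the holder.

Call:
{"method": "carry_out", "body": {
  "steps": [
    [[0, 0, 0], [0.015, 0, 0.003], -1],
    [[0, 0, 0], [0.03, 0, 0.006], -1],
    [[0, 0, 0], [0.032, 0, 0.0065], -1],
    [[0, 0, 0], [0.032, 0, 0.0065], -1],
    [[0, 0, 0], [0.032, 0, 0.0065], -1],
    [[0, 0, 0], [0.032, 0, 0.0065], -1],
    [[0, 0, 0], [0.032, 0, 0.0065], -1],
    [[0, 0, 0], [0.032, 0, 0.0065], -1],
    [[0, 0, 0], [0.032, 0, 0.0065], -1],
    [[0, 0, 0], [0.032, 0, 0.0065], -1],
    [[0, 0, 0], [0.032, 0, 0.0065], -1],
    [[0, 0, 0], [0.032, 0, 0.0065], -1],
    [[0, 0, 0], [0.032, 0, 0.0065], -1],
    [[0, 0, 0], [0.032, 0, 0.0065], -1],
    [[0, 0, 0], [0.032, 0, 0.0065], -1],
    [[0, 0, 0], [0.032, 0, 0.0065], -1],
    [[0, 0, 0], [0.02, 0, 0.003], -1],
    [[0, 0, 0], [0.01, 0, 0.001], -1],
    [[0, 0, 0], [0, 0, 0], -1]
  ]
}}

```text
time: 6.05
position: [0.5779, -0.2391, 0.3755]
eef_rot: [-0.507, 0.532, -0.503, 0.454]
contact_force: [-0.1, -0.3, -0.1]
finger_gap: 0.029
```

```bash
python3 go.py .598 -.204 .31 -4
```

```text
t 6.05 pos [ 0.5779 -0.2391  0.3755] gap 0.029 F [-0.1 -0.3 -0.1] j [ 0.    0.55  0.45  1.86 -0.23  0.86  0.48]
turn [ 0.0814 -0.0048  0.0276] shift [-0.0383  0.0628  0.0227]
shift after turn [-0.0364  0.0655  0.0176]
```

Call:
{"method": "carry_out", "body": {
  "steps": [
    [[0.0814, -0.005, 0.0276], [0, 0, 0], -1],
    [[0, 0, 0], [-0.018, 0.01, 0.009], -1],
    [[0, 0, 0], [-0.018, 0.01, 0.009], -1],
    [[0, 0, 0], [0, 0, 0], -1]
  ]
}}

```text
time: 6.38
position: [0.5951, -0.2023, 0.35]
eef_rot: [-0.482, 0.521, -0.515, 0.481]
contact_force: [0.1, 1.4, -1.8]
finger_gap: 0.0288
```

```bash
python3 go.py .598 -.204 .31 -4;python3 - <<'E'
from h import *
a=camera("scene");b=camera("side");c=cam("wrist");w=camera("wrist")
f=lambda i,x,y,w,h,k:cv2.resize(i[y:y+h,x:x+w],None,fx=k,fy=k,interpolation=cv2.INTER_CUBIC)
top=np.hstack([f(a,200,180,133,117*0+133,3)[:, :399],f(b,240,60,133,133,3)[:,:399]])
cv2.imwrite("pics/s3.png",top[:,:,::-1]);cv2.imwrite("pics/w3.png",w[:,:,::-1])
A=cam("scene");B=cam("side");print(proj(A,[.598,-.204,.04]),proj(B,[.598,-.204,.04]),proj(c,[.598,-.204,.04]))
E
```

```text
t 6.38 pos [ 0.5951 -0.2023  0.35  ] gap 0.0288 F [ 0.1  1.4 -1.8] j [-0.01  0.56  0.39  1.89 -0.31  0.76  0.48]
turn [ 0.0071 -0.0039 -0.005 ] shift [0.0017 0.04   0.0033]
shift after turn [0.0015 0.04   0.003 ]
[255.80652286 324.29969888] [306.86697934 137.53039144] [323.24570855 189.52604835]
```

View pics/s3.png

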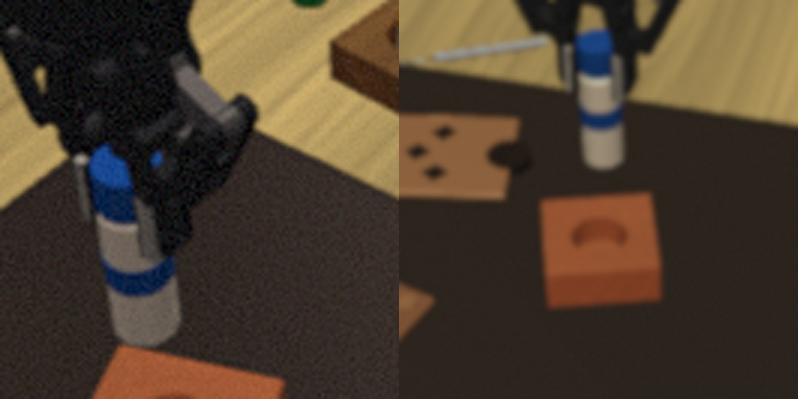

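View pics/w3.png

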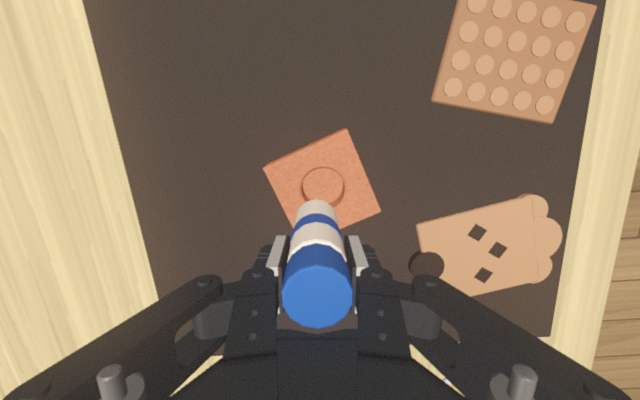

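The vial hangs upright between the pads, above the block. The wrist view has the hole at (323,188) against a predicted (323,189.5). Next I'll triangulate the vial's bottom from the two fixed views and compare it with the tool axis.

```bash
python3 - <<'E'
from h import *
A=cam("scene");B=cam("side");c=cam("wrist");s=robot.read_state();r=R.from_quat(s["eef_rot"]);p=np.array(s["position"])
f=lambda u:np.array(u)/3+[200,180]
g=lambda u:(np.array(u)-[399,0])/3+[240,60]
for n,u,v in(("bot",(145,332),(604,158)),("band",(139,274),(601,118)),("top",(113,158),(595,38))):
    X=tri(A,f(u),B,g(v));print(n,X.round(4),"in tool",r.inv().apply(X-p).round(4),(proj(A,X)-f(u)).round(1))
for d in(.128,.132,.136): print(d,"wrist top",proj(c,p+r.apply([0,d,0])).round(1),"bottom far edge",proj(c,p+r.apply([-.015,d+.1,0])).round(1))
E
```

```text
bot [ 0.5932 -0.2053  0.1143] in tool [-0.0015  0.238   0.0003] [-0.7 -0.2]
band [ 0.5937 -0.2038  0.1522] in tool [-0.003   0.2002  0.0005] [-0.5 -0.2]
top [ 0.5933 -0.2045  0.2204] in tool [-2.300e-03  1.319e-01 -1.000e-04] [1.7 0.5]
0.128 wrist top [318.6 302.2] bottom far edge [317.7 197.7]
0.132 wrist top [318.5 296.1] bottom far edge [317.7 196.3]
0.136 wrist top [318.5 290.4] bottom far edge [317.7 194.9]
```

Vial tilt is negligible and its bottom is about 235 mm ahead of the TCP, so it should be seated at TCP z of about 0.249. Descending to just above the mouth and re-aligning.

Call:
{"method": "carry_out", "body": {
  "steps": [
    [[0.007, -0.004, -0.005], [0.0015, 0.01, 0.003], -1],
    [[0, 0, 0], [0, 0.02, 0], -1],
    [[0, 0, 0], [0, 0.02, 0], -1],
    [[0, 0, 0], [0, 0, 0], -1]
  ]
}}

```text
time: 6.87
position: [0.5976, -0.2111, 0.3026]
eef_rot: [0.482, -0.513, 0.523, -0.481]
contact_force: [-0.5, 0.3, -0.7]
finger_gap: 0.0288
```

```bash
python3 go.py .5985 -.204 .265 -4
```

```text
t 6.87 pos [ 0.5976 -0.2111  0.3026] gap 0.0288 F [-0.5  0.3 -0.7] j [ 0.02  0.63  0.36  1.91 -0.34  0.65  0.51]
turn [-0.0094 -0.0035  0.01  ] shift [-0.0075  0.0375 -0.    ]
shift after turn [-0.0071  0.0376  0.0004]
```

Call:
{"method": "carry_out", "body": {
  "steps": [
    [[-0.009, -0.003, 0.01], [-0.0075, 0.006, 0], -1],
    [[0, 0, 0], [0, 0.006, 0], -1]
  ]
}}

```text
time: 7.03
position: [0.5984, -0.2047, 0.2909]
eef_rot: [0.482, -0.517, 0.518, -0.482]
contact_force: [-0.5, 1.5, -1.1]
finger_gap: 0.0285
```

```bash
python3 go.py .5985 -.204 .265 -4
```

```text
t 7.03 pos [ 0.5984 -0.2047  0.2909] gap 0.0285 F [-0.5  1.5 -1.1] j [ 0.02  0.64  0.35  1.92 -0.35  0.64  0.51]
turn [-0.0012 -0.002   0.0007] shift [-0.0007  0.0259 -0.    ]
shift after turn [-0.0007  0.0259  0.    ]
```

Well aligned; bottom at about z 0.056. Entering the hole.

Call:
{"method": "carry_out", "body": {
  "steps": [
    [[0, 0, 0], [-0.001, 0.01, 0], -1],
    [[0, 0, 0], [-0.001, 0.01, 0], -1]
  ]
}}

```text
time: 7.2
position: [0.5995, -0.2032, 0.2715]
eef_rot: [0.481, -0.516, 0.52, -0.482]
contact_force: [0.5, -0.1, -0.8]
finger_gap: 0.0285
```

```bash
python3 go.py .5985 -.204 .249 -4
```

```text
t 7.2 pos [ 0.5995 -0.2032  0.2715] gap 0.0285 F [ 0.5 -0.1 -0.8] j [ 0.03  0.67  0.33  1.92 -0.36  0.6   0.52]
turn [-0.0054 -0.0021  0.0021] shift [ 0.0008  0.0225 -0.001 ]
shift after turn [ 0.0009  0.0225 -0.0009]
```

Call:
{"method": "carry_out", "body": {
  "steps": [
    [[-0.005, -0.002, 0.002], [0.001, 0.008, -0.001], -1],
    [[0, 0, 0], [0, 0.006, 0], -1]
  ]
}}

```text
time: 7.37
position: [0.5985, -0.2038, 0.2558]
eef_rot: [-0.482, 0.517, -0.517, 0.483]
contact_force: [-0.7, -0.2, -0.2]
finger_gap: 0.0288
```

```bash
python3 go.py .5985 -.204 .249 -4
```

```text
t 7.37 pos [ 0.5985 -0.2038  0.2558] gap 0.0288 F [-0.7 -0.2 -0.2] j [ 0.04  0.69  0.32  1.93 -0.37  0.58  0.54]
turn [ 0.0001  0.0009 -0.0002] shift [0.0002 0.0068 0.0001]
shift after turn [0.0002 0.0068 0.0001]
```

Call:
{"method": "carry_out", "body": {
  "steps": [
    [[0, 0, 0], [0, 0.003, 0], -1],
    [[0, 0, 0], [0, 0.002, 0], -1]
  ]
}}

```text
time: 7.53
position: [0.5981, -0.2038, 0.2489]
eef_rot: [-0.483, 0.518, -0.516, 0.482]
contact_force: [-0.0, 0.2, -0.4]
finger_gap: 0.0287
```

```bash
python3 go.py .5985 -.204 .247 -4
```

```text
t 7.53 pos [ 0.5981 -0.2038  0.2489] gap 0.0287 F [-0.   0.2 -0.4] j [ 0.04  0.7   0.31  1.93 -0.38  0.57  0.54]
turn [ 0.0019  0.0008 -0.0005] shift [0.0002 0.0019 0.0004]
shift after turn [0.0002 0.0019 0.0004]
```

Call:
{"method": "carry_out", "body": {
  "steps": [
    [[0, 0, 0], [0, 0.002, 0], -1]
  ]
}}

```text
time: 7.62
position: [0.5981, -0.2039, 0.2466]
eef_rot: [-0.483, 0.518, -0.516, 0.482]
contact_force: [0.5, -0.0, -0.0]
finger_gap: 0.0286
```

Call:
{"method": "carry_out", "body": {
  "steps": [
    [[0, 0, 0], [0, 0.001, 0], -1]
  ]
}}

```text
time: 7.7
position: [0.5981, -0.204, 0.2455]
eef_rot: [-0.483, 0.518, -0.516, 0.482]
contact_force: [-2.6, 0.3, 8.8]
finger_gap: 0.0285
```

8.8 N of upward force at TCP z 0.2455. That is the floor height expected from the grasp (0.241 in the rack, plus the 6 mm higher floor), and well below rim height. Releasing.

Call:
{"method": "carry_out", "body": {
  "steps": [
    [[0, 0, 0], [0, 0, 0], 0.2],
    [[0, 0, 0], [0, 0, 0], 0.5],
    [[0, 0, 0], [0, 0, 0], 1],
    [[0, 0, 0], [0, 0, 0], 1],
    [[0, 0, 0], [0, 0, 0], 1],
    [[0, 0, 0], [0, 0, 0], 1]
  ]
}}

```text
time: 8.2
position: [0.5989, -0.2047, 0.2473]
eef_rot: [0.482, -0.517, 0.518, -0.483]
contact_force: [-0.7, -0.4, -0.4]
finger_gap: 0.0855
```

```bash
python3 go.py .5985 -.204 .4 -4
```

```text
t 8.2 pos [ 0.5989 -0.2047  0.2473] gap 0.0855 F [-0.7 -0.4 -0.4] j [ 0.05  0.7   0.31  1.93 -0.38  0.56  0.54]
turn [-0.0016  0.0002  0.0005] shift [-0.0006 -0.1527 -0.0002]
shift after turn [-0.0007 -0.1527 -0.0005]
```

Call:
{"method": "carry_out", "body": {
  "steps": [
    [[0, 0, 0], [0, -0.02, 0], 1],
    [[0, 0, 0], [0, -0.02, 0], 1],
    [[0, 0, 0], [0, -0.025, 0], 1],
    [[0, 0, 0], [0, -0.03, 0], 1],
    [[0, 0, 0], [0, -0.03, 0], 1],
    [[0, 0, 0], [0, -0.03, 0], 1],
    [[0, 0, 0], [0, 0, 0], 1]
  ]
}}

```text
time: 8.78
position: [0.5982, -0.2043, 0.4065]
eef_rot: [-0.483, 0.519, -0.516, 0.481]
contact_force: [-0.2, -0.1, 0.7]
finger_gap: 0.0854
```

```bash
python3 go.py .5985 -.204 .4 -4; python3 - <<'E'
from h import *
a=camera("scene");b=camera("side")
cv2.imwrite("pics/s9.png",np.hstack([a[120:400,170:470],b[60:340,150:450]])[:,:,::-1])
A=cam("scene");B=cam("side")
pa=proj(A,[.5985,-.204,.105]).astype(int);pb=proj(B,[.5985,-.204,.105]).astype(int)
u,_,_=biggest(hue(a,100,125,(pa[0]-20,pa[1]-20,pa[0]+20,pa[1]+12),150));v,_,_=biggest(hue(b,100,125,(pb[0]-20,pb[1]-20,pb[0]+20,pb[1]+12),150))
print("cap",tri(A,u,B,v).round(4))
E
```

```text
t 8.78 pos [ 0.5982 -0.2043  0.4065] gap 0.0854 F [-0.2 -0.1  0.7] j [-0.04  0.5   0.43  1.84 -0.27  0.86  0.45]
turn [ 0.0051 -0.0001 -0.0009] shift [-0.0003  0.0065  0.0003]
shift after turn [-0.0003  0.0065  0.0003]
cap [ 0.5973 -0.2052  0.1063]
```

View pics/s9.png

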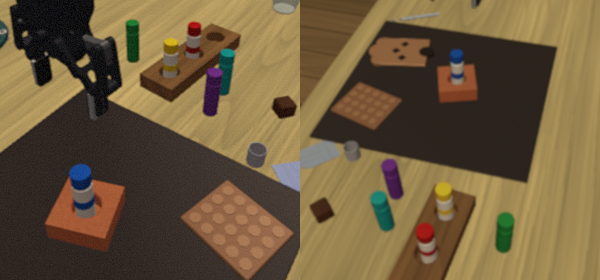

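The final picture has the blue vial upright in the terracotta hole (left crop 82,190; right crop 457,68), red and yellow in the rack, and the gripper clear. Handing in.

```bash
python3 -c "
from bench import order;print(order.finish_job())"
```

```text
the job is handed in; nothing more can be done
None
```

The blue-capped vial is standing upright in the terracotta holder, and I handed the job in about 9 s into the 45 s limit. I gripped it across the rack row, lifted it and moved it over. Then I lowered it until the floor pushed back with about 9 N, opened the gripper and backed straight up.

**Last checks:**
- **Position:** the cap sits about 1–2 mm from the measured hole centre.
- **Height:** the cap measured about 9 mm higher than in the rack, where 6 mm was expected. I put the 3 mm difference down to camera error, because the contact height matched the hole floor.
- **Other vials:** red and yellow are still standing in the rack.
- **Gripper:** it is well above the vial and touching nothing.

No check failed. The arm drifted several millimetres and tilted up to 5° during its longer moves, and I corrected this each time before going on.

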